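Serve the red chocolate from the lever dispenser

TASK

Push the white dish along its track with the fingertips until it stands under the chute that holds the red chocolate, then press down that chute's black paddle so that the gate lifts and the red chocolate rolls into the dish, and let the paddle come back up. Do not lift or tip the dish, do not touch the chocolates, do not press the other paddle, keep the gold chocolate behind its gate, and leave everything else on the counter where it is.

Things in the scene. Friction and masses are not known exactly. Their poses are not given: they have to be found in the camera images.
- dispenser: Two-lane chocolate dispenser fixed to the counter: dark wood base 270 x 300 x 10 mm with a dish track in front, two sloping chutes behind it and a rocking lever at each outer side. Origin on the counter (z = 0); x points to its back, away from the robot, y to its left, z up. Its frame is used below. Lever posts are 126 mm high, at x = -20, y = +/-130 mm.
- track_mid (a point): Middle of the track floor, at dispenser x = -100, y = 0, z = 10 mm. The track runs straight along y between two steel fences (inner faces 104 mm apart, tops 24 mm above the counter), with end stops of the same height at y = +/-124 mm.
- lip_left (a point): Lip of the left chute, at dispenser x = -62, y = +70, z = 54 mm. The open-topped aluminium chute, 42 mm wide over its 16 mm walls, slopes up from here by 12 degrees to the back; the gate tab hangs in it at x = -20 mm. A chocolate let go drops to about x = -95 mm on the chute's centre line, the middle of the track.
- lip_right (a point): The same for the right chute, at dispenser y = -70 mm.
- gate_left (a joint): Rocking lever of the left chute. 0 = at rest, gate shut; grows as the outer paddle is pressed down and the inner end lifts the gate tab; stop at 0.6 rad. The chocolate can pass only above about 0.4 rad, best 0.5 or more; a spring shuts the gate when let go. At the paddle it takes about 2 N at first and 4 to 6 N fully down.
- gate_right (a joint): The same for the right chute.
- paddle_left (a point): Centre of the top face of the left lever's black square paddle, 40 x 40 x 6 mm, on the outer end of the white bar, 60 mm outboard of the pivot: at dispenser x = -20, y = +190 mm, 121 mm above the counter at rest. It goes down about 35 mm, tilting outward, at full travel; nothing is below it.
- paddle_right (a point): The same for the right lever, at dispenser y = -190 mm.
- choc_red: Round chocolate in red foil, a ball of 30 mm diameter, 18 g, resting behind the gate of one of the two chutes (which one varies), centre 82 mm above the counter; origin at its centre.
- choc_gold: The same in gold foil, behind the other gate; origin at its centre.
- dish: White round straight-sided dish, open on top: 96 mm outer diameter, 34 mm tall, wall 4 mm, floor 6 mm, about 0.2 kg; stands loose in the track (4 mm play to each fence) between the two chutes, rim 44 mm above the counter. Origin at the centre of its underside. It is under a chute when centred on the chute's centre line; against the end stop it is 6 mm past that, still good.
- tamper: steel coffee tamper, 58 mm across, 92 mm tall, standing upright on the dispenser's base between the two chutes; origin at its underside
- espresso_cup: white espresso cup with one handle, 62 mm across, 55 mm tall; origin at its underside
- shot_glass: small clear glass, 54 mm across, 62 mm tall; origin at its underside
- pitcher: steel milk pitcher with handle, 84 mm across, 105 mm tall; origin at its underside
- cocoa_shaker: amber glass shaker with steel cap, 64 mm across, 115 mm tall; origin at its underside
- teaspoon: steel coffee spoon 140 mm long, lying flat on the counter in front of the dispenser; origin near its middle

How it is judged:
By the outcome, as a careful person would: the job done as asked, in the order asked, and still so for the second after the job is handed in, with the robot touching nothing.
It also fails if it takes over 42 s, if anything falls off the work surface, if the arm or the gripper's body presses on something with over 40 N, if the wrist force passes 120 N, or if a joint passes its speed limit or range.

ROBOT

A 7-joint arm with a two-finger parallel gripper is mounted at the origin on the work surface. World frame = base frame: x ahead of the robot, y to its left, z up, the work surface at z = 0. Lengths are in mm, angles in rad, forces in N, time in s.
With the tool pointing down it reaches from about 425 to 925 mm from the base axis. Payload 6.8 kg.
Tool frame: the origin (TCP) lies midway between the tips of the shut fingers; the grasp point (between the pads) lies 19 mm behind it; z points along the fingers, y is the direction in which the jaws open and shut (so a half turn about z gives the same grasp; the last joint's range is limited). The gripper opens to 88 mm and grips with 3 to 60 N. Pads are 20 mm wide; open, the fingers measure 115 mm over their backs; the gripper's body (75 mm by 178 mm) begins 61 mm behind the grasp point.
Start: joints at [1.209, 0.477, 0.022, 1.555, -0.011, 1.109, -0.083], TCP at [169.491, -653.392, 200.464] pointing down, gripper open.
Joint ranges: [-2.96, 2.96], [-0.34, 2.1], [-1.41, 1.46], [0.24, 2.44], [-1.37, 4.51], [0.17, 1.92], [-2.96, 2.96]. Speed limits (rad/s): [2.39, 2.39, 3.14, 3.14, 3.14, 3.14, 3.14].

INTERFACE

Orientations are given as [roll, pitch, yaw] about the fixed x, y, z axes, in that order (R = Rz(yaw) Ry(pitch) Rx(roll)).
In Python, from cell import telemetry, optics, r gives the robot as it stands.
- The arm moves only by the tool servo_tool, never from a script. Its argument "plan" is text: rows parted by semicolons, each of 7 numbers parted by spaces: the shift along the world's x, y, z scaled (see below), then the turn, a rotation vector about the world's x, y, z scaled (see below), then the closure, from -1 (fully open) to 1 (shut). A call has 1 to 12 rows; each row shifts and turns the commanded pose from where the row before left it; what a row does not reach is not made up. The controller multiplies each number of a shift by 30 mm and each number of a turn by 0.12 rad. A row lasts 1/10 s, in which the tool goes at most 50 mm and 8.59 degrees, less where a joint would pass 70% of its speed; a pose out of reach is approached as far as the arm can. A call with a number of a shift or a turn outside -1 to 1 is refused whole. A call with a gripper value outside its range is refused whole. The fingers move at their own pace and stop on an object; the grip force is fixed at half the most. Time passes only in rows, so rows that do not move let the fingers close. It gives the time, the measured TCP pose, the force and the opening at its end, in the units of the state.
- telemetry.observe(): the state, without advancing time (a new reading comes with each control period).
- optics.grab_frame(name): name is "side" or "top" or "wrist"; returns the picture (400x640x3 uint8, blue, green, red); there is no depth.
- optics.camera_params(name): a dict with "mtx" (3x3 intrinsics, pixels), "rvec" (rotation vector, rad) and "tvec" (3), from world to camera coordinates, as OpenCV has them. Camera axes: x right, y down, z forward; pixel columns grow to the right and rows downward; lengths in mm; the calibration is good to about 2 mm. A picture is of the moment at which its call begins: read the wrist's pose just before it. camera_params takes no time and is no camera call; for the wrist camera it gives the pose at the moment of the call.
- r.finish_job(): hands the job in, once; it reports no verdict.
The state is a dict: "time": time; "q": joint angles; "dq": joint speeds; "effort": joint torques, N m; "tcp_pos": TCP position; "orientation": TCP orientation; "wrist_force": force on the tool from outside, world axes, zero at the start; "ft_torque": the same for the moment, N m; "grip_width": finger opening in mm.
Only numpy, scipy, OpenCV 4.12 (cv2) and the standard library are available. Lean on these libraries where they do the work, as an engineer would, in place of code of your own. Each camera call takes 0.05 s, during which the arm holds its last target.

## Working session

There is one attempt and no reset: what is moved stays moved. The work goes in short steps, Python scripts to look and compute and a tool call to move; the robot and the scene stay as the last step left them, time stands still between calls to the robot, and variables do not carry over. Pictures are saved under pics/ and viewed, and the job is handed in when it is done.

Besides the shell and the picture viewer there is one more tool, called after "Emit:" as name(argument=value, ...), one argument or row to a line, values as JSON. servo_tool: Moves the arm, as the interface text tells. Its arguments: {"type":"object","properties":{"plan":{"type":"string"}},"required":["plan"]}

```bash
mkdir -p pics; ls; python3 - <<'E'
from cell import telemetry, optics, r
import cv2
print(telemetry.observe())
for n in ("top","side"):
    cv2.imwrite(f"pics/{n}0.png",optics.grab_frame(n)); print(n,optics.camera_params(n))
E
```

```text
pics
{'time': 0.0, 'q': array([ 1.20887736,  0.47779186,  0.02233763,  1.55644244, -0.01152517,
        1.10929519, -0.08309994]), 'dq': array([-0.00123039, -0.00023693, -0.0009708 ,  0.0005473 ,  0.00046725,
       -0.00174511, -0.00031538]), 'effort': array([-1.88789354e-04, -5.82852280e+01,  1.53392002e+00, -2.72601610e+01,
       -5.45281218e-02,  1.70529558e-02,  1.40620709e-04]), 'tcp_pos': array([ 169.32394526, -652.75377812,  199.49104703]), 'orientation': array([-3.13978699e+00,  1.10745228e-04,  2.53831455e-01]), 'wrist_force': array([-0.66210369,  1.02912697,  0.11838641]), 'ft_torque': array([0.07809173, 0.01439738, 0.04612811]), 'grip_width': 88.06392785529937}
top {'mtx': array([[514.55814698,   0.        , 326.57937528],
       [  0.        , 514.55814698, 202.05790931],
       [  0.        ,   0.        ,   1.        ]]), 'rvec': array([ 2.1552061 , -2.16338029,  0.13896936]), 'tvec': array([  10.53879135,  551.02896461, 1180.23525103])}
side {'mtx': array([[484.56048341,   0.        , 327.28592637],
       [  0.        , 484.56048341, 195.71497599],
       [  0.        ,   0.        ,   1.        ]]), 'rvec': array([ 0.88804027, -2.38779171,  1.18088158]), 'tvec': array([ 417.60517886,  272.33974978, 1067.54439097])}
```

View pics/top0.png

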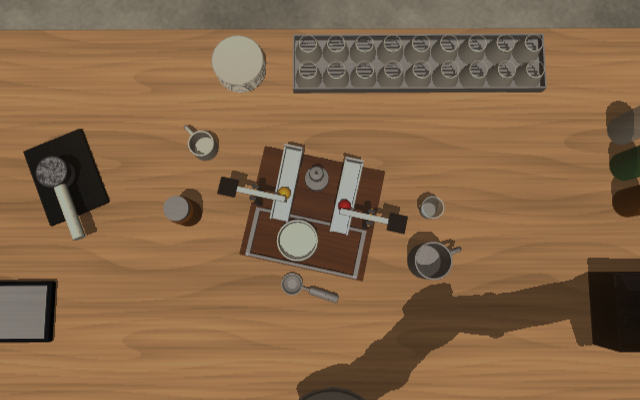

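View pics/side0.png

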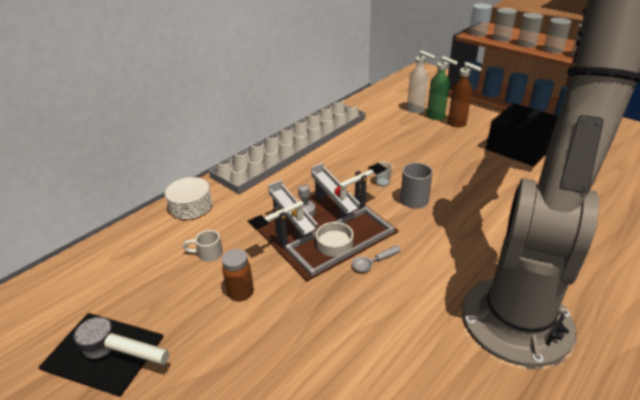

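The red chocolate is in the right chute, near top (344,204), and the gold one is in the left, near (285,192). The dish is at (297,240), so it has to go right (-y). I'll zoom in to get landmark pixels.

```bash
python3 - <<'E'
import cv2
im=cv2.imread("pics/top0.png")[130:310,210:415]
cv2.imwrite("pics/z0.png",cv2.resize(im,None,fx=3.9,fy=3.3,interpolation=cv2.INTER_CUBIC)[:600,:800])
im=cv2.imread("pics/top0.png")[140:290,215:415]
cv2.imwrite("pics/z1.png",cv2.resize(im,None,fx=4,fy=4,interpolation=cv2.INTER_CUBIC))
E
```

```text
(no output)
```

View pics/z1.png

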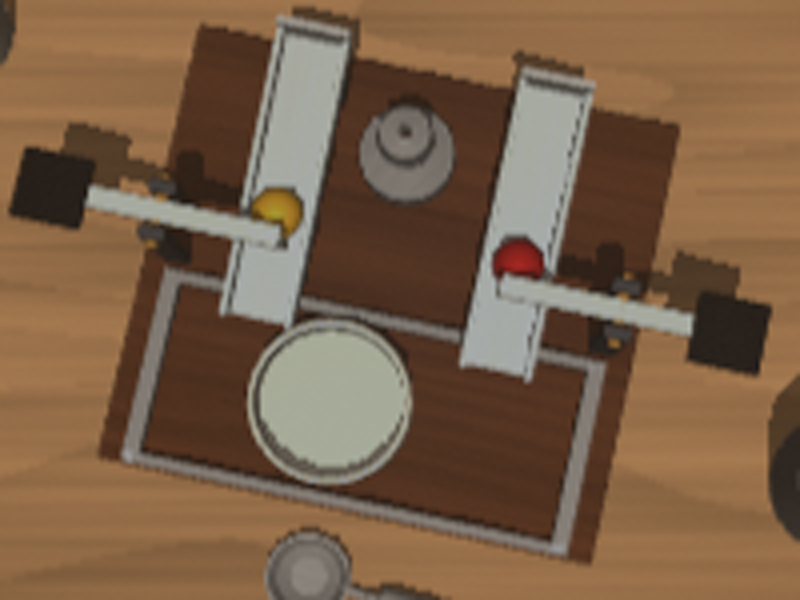

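```bash
cat > h.py <<'E'
import numpy as np, cv2
from scipy.optimize import least_squares
from cell import telemetry, optics, r
def proj(n,P,p=None):
    p=p or optics.camera_params(n)
    return cv2.projectPoints(np.array(P,float).reshape(-1,3),p["rvec"],p["tvec"],p["mtx"],None)[0].reshape(-1,2)
def ray(n,uv,z,p=None):
    p=p or optics.camera_params(n)
    R=cv2.Rodrigues(p["rvec"])[0]; C=-R.T@p["tvec"].ravel()
    d=R.T@np.linalg.inv(p["mtx"])@np.array([uv[0],uv[1],1.])
    return C+d*(z-C[2])/d[2]
def d2w(D,P):
    x,y,a=D; P=np.array(P,float).reshape(-1,3); c,s=np.cos(a),np.sin(a)
    return np.c_[x+c*P[:,0]-s*P[:,1], y+s*P[:,0]+c*P[:,1], P[:,2]]
E
python3 - <<'E'
from h import *
P=[[-20,190,121],[-20,-190,121],[-48,124,24],[-152,124,24],[-152,-124,24],[-48,-124,24],[-62,70,54],[-62,-70,54]]
uv=np.array([[52,188],[729,333],[178,283],[140,455],[556,542],[590,366],[257,320],[496,373]])/4+[215,140]-.375
p=optics.camera_params("top")
f=lambda D:(proj("top",d2w(D,P),p)-uv).ravel()
s=least_squares(f,[600,0,0],loss='soft_l1',x_scale=[100,100,.1])
print(s.x, np.round(f(s.x).reshape(-1,2),2))
dish=ray("top",np.array([330,400])/4+[215,140]-.375,44)
D=s.x;c,sn=np.cos(D[2]),np.sin(D[2])
v=dish[:2]-D[:2];print("dish",dish,"in disp",c*v[0]+sn*v[1],-sn*v[0]+c*v[1])
print(d2w(D,P+[[-100,-70,44],[-100,0,10],[-95,70,44]]))
# side overlay
im=cv2.imread("pics/side0.png")
for a in proj("side",d2w(D,P+[[-15,-70,82]])): cv2.circle(im,(int(a[0]),int(a[1])),1,(0,255,0),-1)
cv2.imwrite("pics/side_ov.png",cv2.resize(im[130:300,220:440],None,fx=3.5,fy=3.5))
E
```

```text
[ 5.54087183e+02  3.65543313e+01 -2.11497515e-01] [[-0.2   0.34]
 [ 0.34 -0.32]
 [ 0.33 -0.08]
 [ 0.   -0.01]
 [-0.59  0.19]
 [-0.31  0.7 ]
 [ 0.41 -0.04]
 [-0.03 -0.8 ]]
dish [462.27762443  77.17036606  44.        ] in disp -98.29011738579254 20.437958355337376
[[ 574.41844345  226.51916973  121.        ]
 [ 494.64721659 -145.01353592  121.        ]
 [ 533.18734679  167.86768494   24.        ]
 [ 431.50471156  189.69981018   24.        ]
 [ 379.44348982  -52.77416613   24.        ]
 [ 481.12612505  -74.60629138   24.        ]
 [ 508.16338856  118.00987197   54.        ]
 [ 478.77398919  -18.87059853   54.        ]
 [ 441.62071862  -10.89347585   44.        ]
 [ 456.31541831   57.5467594    10.        ]
 [ 475.89870623  124.93737325   44.        ]]
```

View pics/side_ov.png

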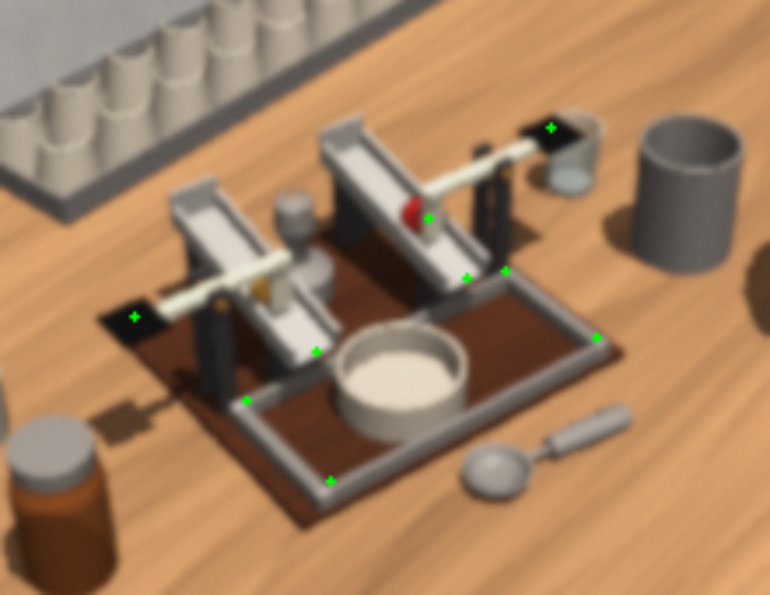

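```bash
cat >> h.py <<'E'
D=np.array([554.087,36.554,-0.2115])
def w2d(p):
    c,s=np.cos(D[2]),np.sin(D[2]);v=np.array(p[:2])-D[:2]
    return np.array([c*v[0]+s*v[1],-s*v[0]+c*v[1]])
E
python3 - <<'E'
from h import *
print(d2w(D,[[-99,95,20],[-99,-11,20],[-99,-6,20],[-20,-190,121],[-20,-195,121]]))
E
```

```text
[[ 477.23604221  150.21987125   20.        ]
 [ 454.98381083   46.58185603   20.        ]
 [ 456.03344439   51.47044166   20.        ]
 [ 494.64658239 -145.01371947  121.        ]
 [ 493.59694883 -149.90230509  121.        ]]
```

Emit:
servo_tool(
  plan="1 1 0 0 0 -0.97 1; 1 1 0 0 0 -0.97 1; 1 1 0 0 0 -0.97 1; 1 1 0 0 0 -0.97 1; 1 1 0 0 0 0 1; 1 1 0 0 0 0 1; 1 1 0 0 0 0 1; 1 1 0 0 0 0 1; 1 1 0 0 0 0 1; 0 1 0 0 0 0 1; 0 1 0 0 0 0 1; 0 1 0 0 0 0 1",
)

```text
time: 1.3
tcp_pos: [439.3, -291.9, 200.0]
orientation: [-3.141, 0.001, -0.211]
wrist_force: [0.0, -0.1, 0.7]
grip_width: 0.2
```

Emit:
servo_tool(
  plan="0.1 1 0 0 0 0 1; 0.1 1 0 0 0 0 1; 0.1 1 0 0 0 0 1; 0.1 1 0 0 0 0 1; 0.1 1 0 0 0 0 1; 0.1 1 0 0 0 0 1; 0.1 1 0 0 0 0 1; 0.1 1 0 0 0 0 1; 0.1 1 0 0 0 0 1; 0.1 1 0 0 0 0 1; 0.1 1 0 0 0 0 1; 0.1 1 0 0 0 0 1",
)

```text
time: 2.5
tcp_pos: [475.2, 67.7, 200.3]
orientation: [3.141, 0.0, -0.212]
wrist_force: [-0.3, -0.5, 0.7]
grip_width: 0.3
```

Emit:
servo_tool(
  plan="0.07 1 0 0 0 0 1; 0 1 0 0 0 0 1; 0 0.55 0 0 0 0 1; 0 0 0 0 0 0 1; 0 0 0 0 0 0 1",
)

```text
time: 3.0
tcp_pos: [477.3, 142.4, 200.1]
orientation: [3.141, 0.001, -0.212]
wrist_force: [-0.3, -1.0, -0.1]
grip_width: 0.6
```

Emit:
servo_tool(
  plan="0 0.25 -1 0 0 0 1; 0 0 -1 0 0 0 1; 0 0 -1 0 0 0 1; 0 0 0 0 0 0 1; 0 0 0 0 0 0 1",
)

```text
time: 3.5
tcp_pos: [477.6, 149.3, 110.7]
orientation: [3.141, 0.001, -0.214]
wrist_force: [0.5, 0.2, 0.4]
grip_width: 0.4
```

```bash
python3 - <<'E'
from h import *
s=telemetry.observe();print(s["tcp_pos"],w2d(s["tcp_pos"]))
a=cv2.resize(optics.grab_frame("top")[140:290,215:415],None,fx=2,fy=2);b=cv2.resize(optics.grab_frame("side")[100:300,200:440],None,fx=1.6,fy=1.5)
cv2.imwrite("pics/c1.png",np.hstack([a,b]));cv2.imwrite("pics/w1.png",optics.grab_frame("wrist"))
E
```

```text
[477.6492075  149.33923251 110.73878567] [-98.41117163  94.22571885]
```

View pics/c1.png

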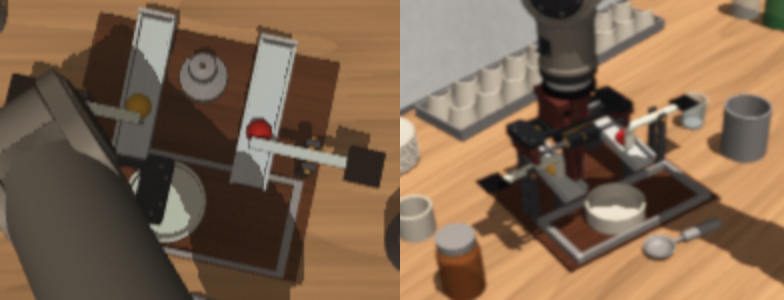

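View pics/w1.png

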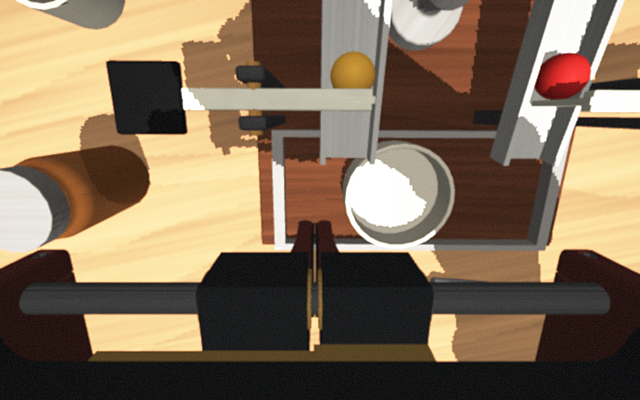

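Fingertips are at dispenser (-98, 94). The dish's left edge is at y≈68, so they clear it. Descending into the track.

Emit:
servo_tool(
  plan="0 0 -0.8 0 0 0 1; 0 0 -0.8 0 0 0 1; 0 0 -0.7 0 0 0 1; 0 0 -0.6 0 0 0 1; 0 0 0 0 0 0 1; 0 0 0 0 0 0 1",
)

```text
time: 4.25
tcp_pos: [478.4, 150.8, 24.5]
orientation: [-3.141, -0.001, -0.212]
wrist_force: [-0.1, 0.1, 0.5]
grip_width: 0.4
```

```bash
python3 - <<'E'
from h import *
s=telemetry.observe();print(s["tcp_pos"],w2d(s["tcp_pos"]),s["wrist_force"])
b=cv2.resize(optics.grab_frame("side")[100:300,200:440],None,fx=3,fy=3)
cv2.imwrite("pics/c2.png",b)
E
```

```text
[478.37541274 150.84077248  24.5277462 ] [-98.01636167  95.84625007] [-0.10768314  0.13577762  0.52505251]
```

View pics/c2.png

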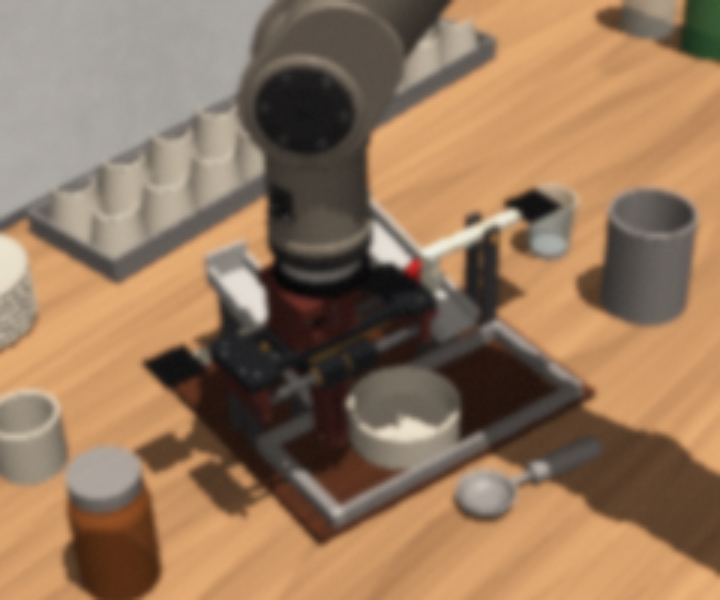

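Emit:
servo_tool(
  plan="-0.05 -0.2 -0.1 0 0 0 1; -0.05 -0.2 0 0 0 0 1; -0.05 -0.25 0 0 0 0 1; -0.05 -0.25 0 0 0 0 1; -0.05 -0.25 0 0 0 0 1; -0.055 -0.25 0 0 0 0 1; -0.055 -0.25 0 0 0 0 1; -0.055 -0.25 0 0 0 0 1; -0.055 -0.25 0 0 0 0 1; -0.055 -0.25 0 0 0 0 1; -0.055 -0.25 0 0 0 0 1; 0 0 0 0 0 0 1",
)

```text
time: 5.5
tcp_pos: [460.1, 69.7, 20.6]
orientation: [3.141, -0.0, -0.213]
wrist_force: [1.3, 1.1, 3.1]
grip_width: 0.4
```

```bash
python3 - <<'E'
from h import *
s=telemetry.observe();print(s["tcp_pos"],w2d(s["tcp_pos"]),s["wrist_force"])
a=cv2.resize(optics.grab_frame("top")[140:290,215:415],None,fx=2,fy=2);b=cv2.resize(optics.grab_frame("side")[100:300,200:440],None,fx=1.6,fy=1.5)
cv2.imwrite("pics/c3.png",np.hstack([a,b]))
E
```

```text
[460.10502652  69.6930294   20.57588572] [-98.84455234  12.67126994] [1.26191407 1.11010588 3.05934746]
```

View pics/c3.png

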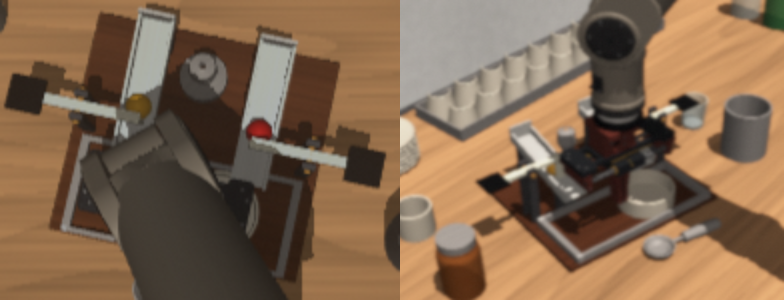

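Emit:
servo_tool(
  plan="-0.04 -0.2 0 0 0 0 1; -0.04 -0.2 0 0 0 0 1; -0.04 -0.15 0 0 0 0 1; -0.02 -0.1 0 0 0 0 1; 0 0 0 0 0 0 1; 0 0 0 0 0 0 1",
)

```text
time: 6.2
tcp_pos: [455.3, 50.8, 20.2]
orientation: [3.14, 0.001, -0.212]
wrist_force: [0.1, 0.4, -0.4]
grip_width: 0.2
```

```bash
python3 - <<'E'
from h import *
s=telemetry.observe();print(s["tcp_pos"],w2d(s["tcp_pos"]),s["wrist_force"])
im=optics.grab_frame("side")
p=optics.camera_params("side")
t=np.linspace(0,2*np.pi,120)
for yc,col in((-70,(0,255,0)),):
    for a in proj("side",d2w(D,np.c_[-100+48*np.cos(t),yc+48*np.sin(t),44+0*t]),p): cv2.circle(im,(int(round(a[0])),int(round(a[1]))),0,col,-1)
cv2.imwrite("pics/c4.png",cv2.resize(im[150:260,280:440],None,fx=5,fy=5,interpolation=cv2.INTER_CUBIC)[:600])
cv2.imwrite("pics/w4.png",optics.grab_frame("wrist"))
E
```

```text
[455.30556719  50.83295069  20.1757705 ] [-99.57783162  -6.7760867 ] [ 0.09893586  0.43978005 -0.44407107]
```

View pics/c4.png

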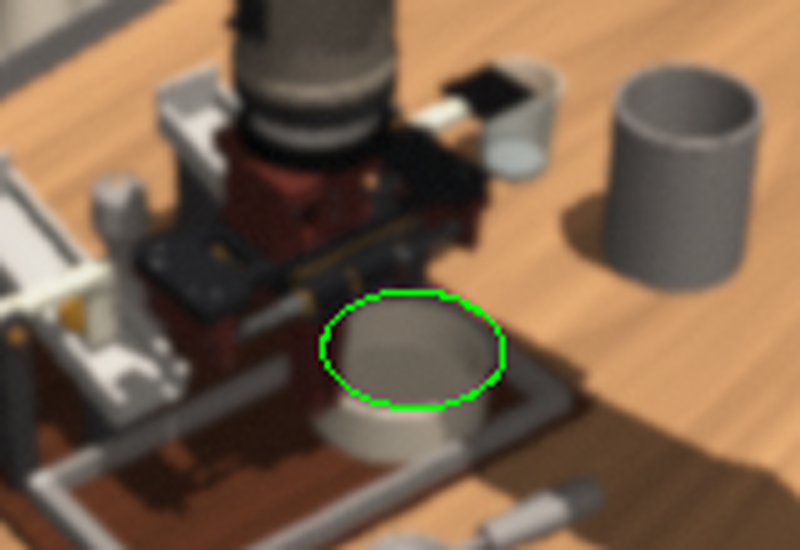

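View pics/w4.png

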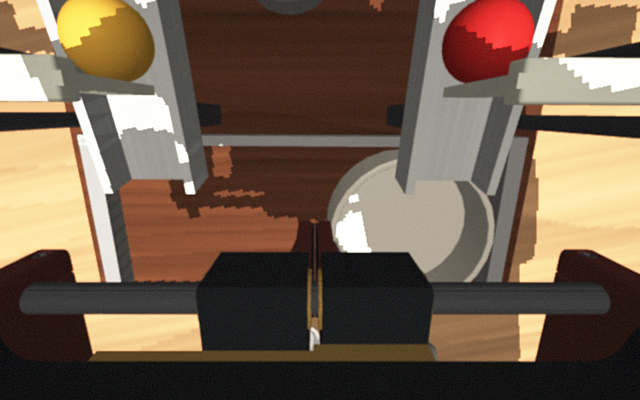

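Emit:
servo_tool(
  plan="-0.02 -0.08 0 0 0 0 1; -0.01 -0.06 0 0 0 0 1; 0 0 0 0 0 0 1; 0.04 0.3 0 0 0 0 1; 0.04 0.3 0 0 0 0 1; 0 0 1 0 0 0 1; 0 0 1 0 0 0 1; 0 0 1 0 0 0 1; 0 0 1 0 0 0 1; 0 0 0.5 0 0 0 1; 0 0 0 0 0 0 1",
)

```text
time: 7.4
tcp_pos: [459.2, 66.6, 157.6]
orientation: [-3.14, -0.004, -0.211]
wrist_force: [0.6, -0.6, -0.4]
grip_width: 0.3
```

```bash
python3 - <<'E'
from h import *
s=telemetry.observe();print(s["tcp_pos"],w2d(s["tcp_pos"]),s["wrist_force"])
p=optics.camera_params("wrist"); im=optics.grab_frame("wrist")
t=np.linspace(0,2*np.pi,120)
for yc,col in((-70,(0,255,0)),):
    for a in proj("wrist",d2w(D,np.c_[-100+48*np.cos(t),yc+48*np.sin(t),44+0*t]),p): cv2.circle(im,(int(round(a[0])),int(round(a[1]))),0,col,-1)
cv2.imwrite("pics/w5.png",im)
im=optics.grab_frame("side")
for a in proj("side",d2w(D,np.c_[-100+48*np.cos(t),-70+48*np.sin(t),44+0*t])): cv2.circle(im,(int(round(a[0])),int(round(a[1]))),0,col,-1)
cv2.imwrite("pics/c5.png",cv2.resize(im[150:260,280:440],None,fx=5,fy=5,interpolation=cv2.INTER_CUBIC)[:600])
E
```

```text
[459.15146023  66.59867646 157.6103421 ] [-99.1272831    9.44568905] [ 0.60758449 -0.6014471  -0.42167389]
```

View pics/w5.png

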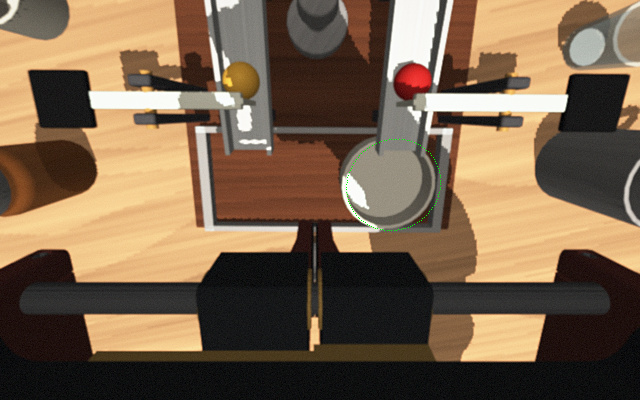

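View pics/c5.png

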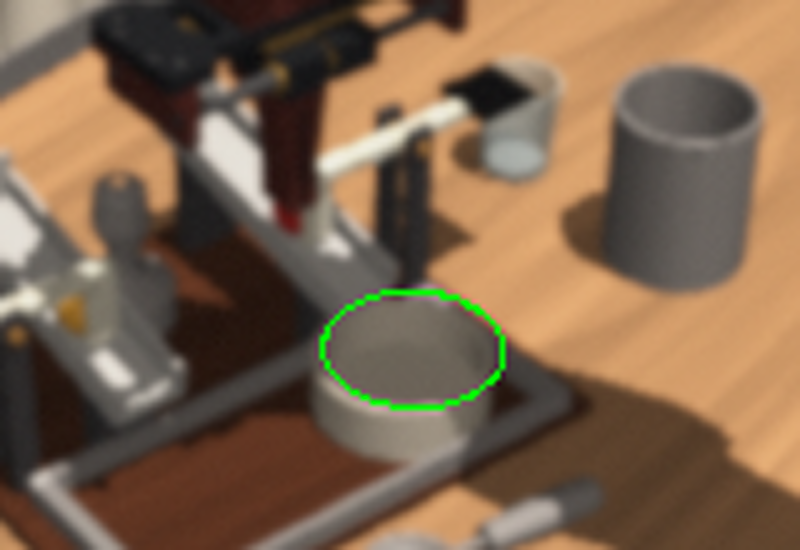

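```bash
python3 - <<'E'
from h import *
p=optics.camera_params("wrist"); im=optics.grab_frame("wrist")
cv2.imwrite("pics/w6.png",cv2.resize(im[115:240,320:480],None,fx=4.8,fy=4.8,interpolation=cv2.INTER_CUBIC))
cv2.imwrite("pics/t6.png",cv2.resize(optics.grab_frame("top")[140:290,215:415],None,fx=4,fy=4,interpolation=cv2.INTER_CUBIC))
for P in ([-100,-22,44],[-100,-118,44],[-100,-124,24],[-48,-124,24],[-152,-124,24]):
    q=proj("wrist",d2w(D,[P]),p)[0]; print(P,q,(q-[320,115])*4.8, w2d(ray("wrist",q,44,p)))
E
```

```text
[-100, -22, 44] [345.28995493 184.67957603] [121.39178365 334.46196495] [-100.  -22.]
[-100, -118, 44] [439.8504028  184.64243469] [575.28193342 334.28368653] [-100. -118.]
[-100, -124, 24] [437.87754594 180.33812325] [565.81222049 313.62299161] [ -95.52605448 -115.51619935]
[-48, -124, 24] [443.27046414 131.23593311] [591.6982279   77.93247893] [ -46.82306451 -115.51619935]
[-152, -124, 24] [432.91793212 225.49510344] [542.00607417 530.37649649] [-144.22904446 -115.51619935]
```

View pics/w6.png

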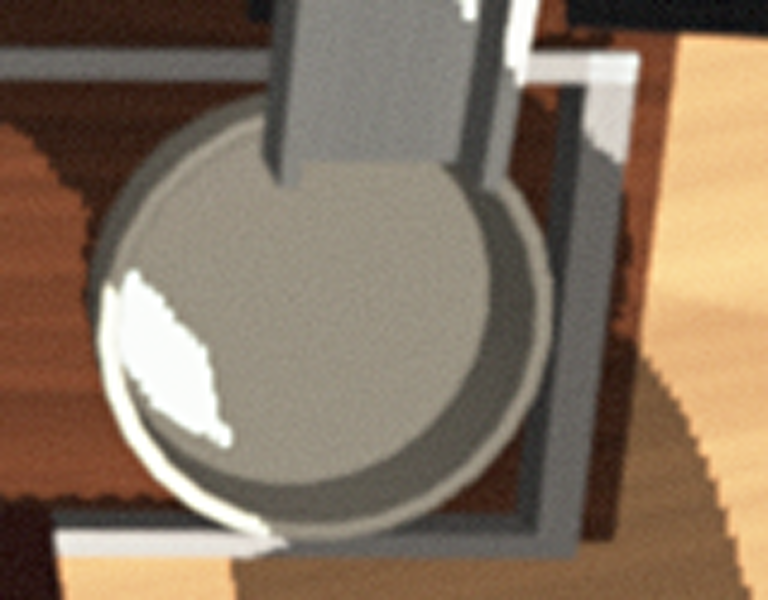

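View pics/t6.png

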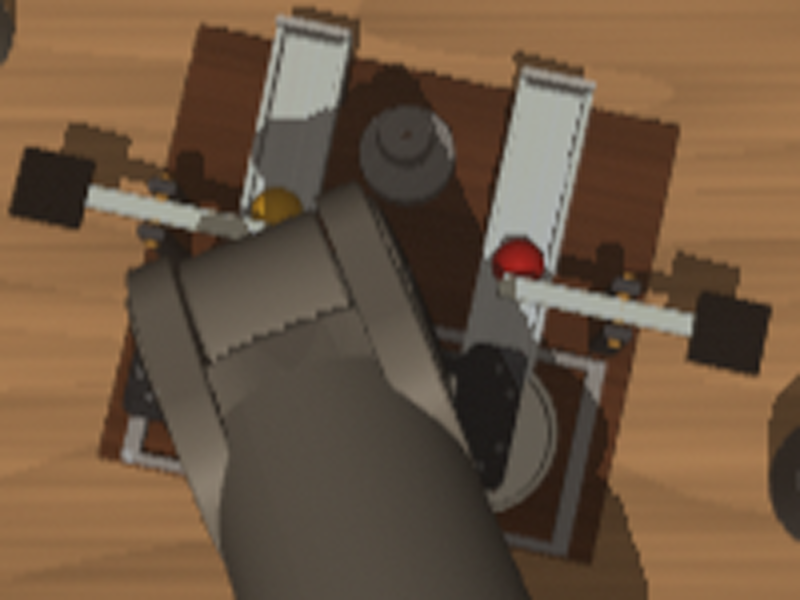

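The dish is at about y=-65 and the left finger is now clear of it. It needs about 6 mm more to be centred at -70, so I'll go back down and push again.

Emit:
servo_tool(
  plan="0 0 -1 0 0 0 1; 0 0 -1 0 0 0 1; 0 0 -1 0 0 0 1; 0 0 -1 0 0 0 1; 0 0 -0.55 0 0 0 1; 0 0 0 0 0 0 1; -0.05 -0.23 0 0 0 0 1; -0.05 -0.23 0 0 0 0 1; -0.03 -0.15 0 0 0 0 1; 0 0 0 0 0 0 1; 0 0 0 0 0 0 1",
)

```text
time: 8.7
tcp_pos: [454.0, 46.8, 19.5]
orientation: [-3.141, -0.001, -0.213]
wrist_force: [-0.7, 0.5, -0.6]
grip_width: 0.4
```

```bash
python3 - <<'E'
from h import *
s=telemetry.observe();print(s["tcp_pos"],w2d(s["tcp_pos"]),s["wrist_force"])
E
```

```text
[453.95528852  46.80894768  19.50649345] [-100.05327648  -10.99388291] [-0.67605682  0.50060731 -0.6355228 ]
```

Emit:
servo_tool(
  plan="-0.01 -0.07 0 0 0 0 1; -0.01 -0.07 0 0 0 0 1; 0 0 0 0 0 0 1; 0 0 0 0 0 0 1",
)

```text
time: 9.1
tcp_pos: [453.4, 43.2, 19.2]
orientation: [-3.141, -0.001, -0.212]
wrist_force: [0.4, 1.1, 2.9]
grip_width: 0.2
```

```bash
python3 - <<'E'
from h import *
s=telemetry.observe();print(s["tcp_pos"],w2d(s["tcp_pos"]),s["wrist_force"])
im=optics.grab_frame("wrist");cv2.imwrite("pics/w7.png",im)
im=optics.grab_frame("side");t=np.linspace(0,2*np.pi,120)
for a in proj("side",d2w(D,np.c_[-100+48*np.cos(t),-70+48*np.sin(t),44+0*t])): cv2.circle(im,(int(round(a[0])),int(round(a[1]))),0,(0,255,0),-1)
cv2.imwrite("pics/c7.png",cv2.resize(im[150:260,280:440],None,fx=5,fy=5,interpolation=cv2.INTER_CUBIC)[:600])
E
```

```text
[453.4245462   43.19405335  19.18397944] [-99.81332946 -14.63964399] [0.39471361 1.14704386 2.93646855]
```

View pics/c7.png

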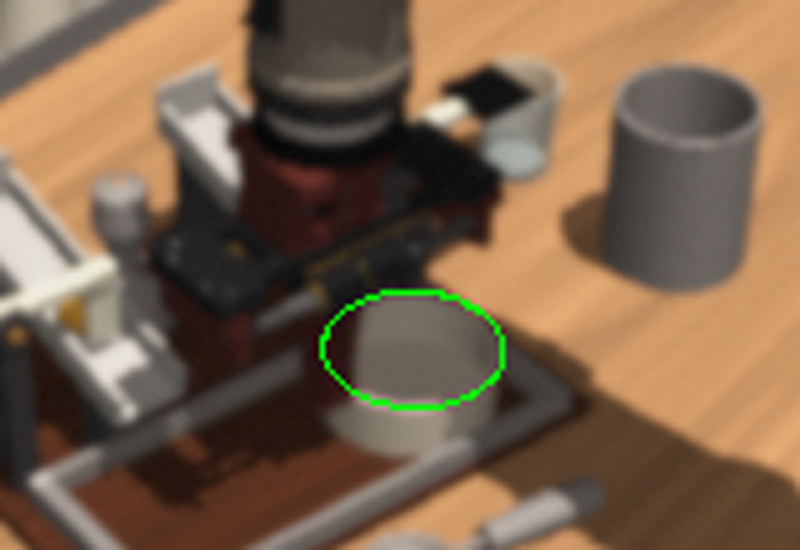

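View pics/w7.png

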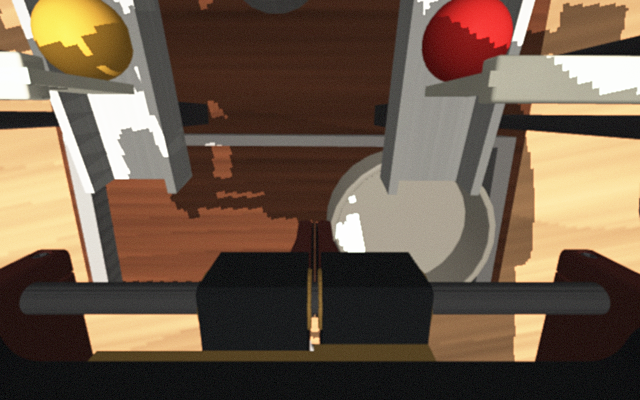

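Emit:
servo_tool(
  plan="0.04 0.25 0 0 0 0 1; 0.04 0.25 0 0 0 0 1; 0 0 1 0 0 0 1; 0 0 1 0 0 0 1; 0 0 1 0 0 0 1; 0 0 1 0 0 0 1; 0 0 1 0 0 0 1; 0 0 1 0 0 0 1; 0 0 0 0 0 0 1",
)

```text
time: 10.1
tcp_pos: [457.6, 59.0, 202.5]
orientation: [-3.14, -0.006, -0.211]
wrist_force: [0.2, -0.2, -0.4]
grip_width: 0.3
```

```bash
python3 - <<'E'
from h import *
s=telemetry.observe();print(s["tcp_pos"],w2d(s["tcp_pos"]),s["wrist_force"])
im=optics.grab_frame("wrist");cv2.imwrite("pics/w8.png",im)
im=optics.grab_frame("side");t=np.linspace(0,2*np.pi,120)
for a in proj("side",d2w(D,np.c_[-100+48*np.cos(t),-70+48*np.sin(t),44+0*t])): cv2.circle(im,(int(round(a[0])),int(round(a[1]))),0,(0,255,0),-1)
cv2.imwrite("pics/c8.png",cv2.resize(im[150:260,280:440],None,fx=5,fy=5,interpolation=cv2.INTER_CUBIC)[:600])
E
```

```text
[457.61478408  59.00247909 202.48844788] [-99.03507295   1.69616743] [ 0.19568384 -0.19853506 -0.36572065]
```

View pics/c8.png

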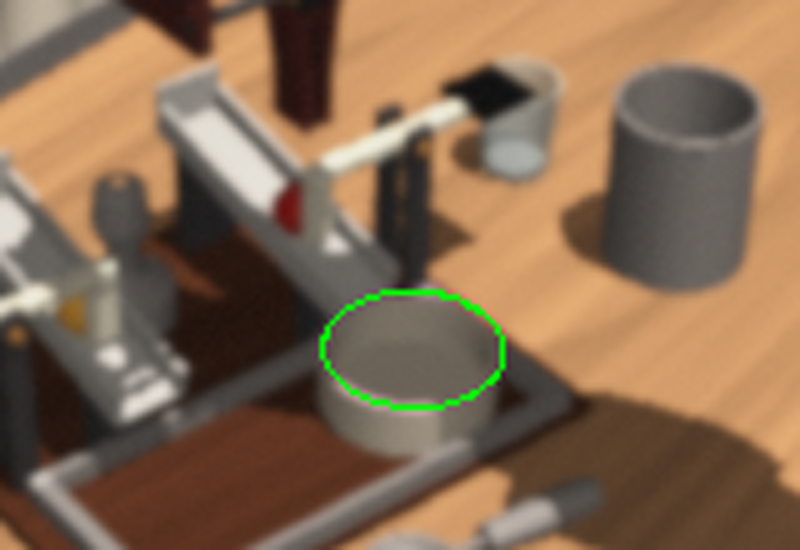

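View pics/w8.png

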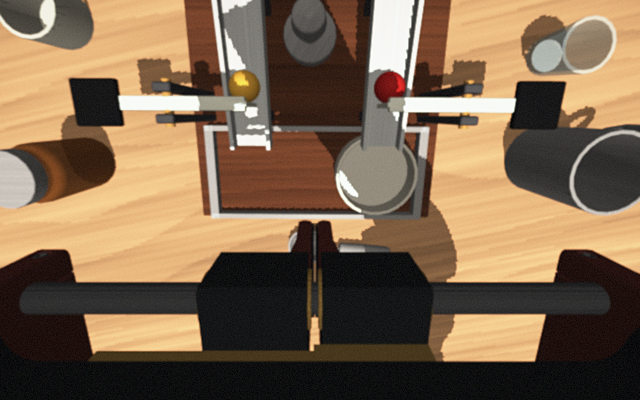

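Emit:
servo_tool(
  plan="0.2 -1 0 0 0 0 1; 0.2 -1 0 0 0 0 1; 0.2 -1 0 0 0 0 1; 0.2 -1 0 0 0 0 1; 0.2 -1 0 0 0 0 1; 0.2 -1 0 0 0 0 1; 0 -0.9 0 0 0 0 1; 0 0 0 0 0 0 1; 0 0 0 0 0 0 1",
)

```text
time: 11.1
tcp_pos: [490.4, -148.7, 197.4]
orientation: [-3.141, 0.003, -0.213]
wrist_force: [-0.3, 0.1, -0.8]
grip_width: 0.6
```

```bash
python3 - <<'E'
from h import *
s=telemetry.observe();print(s["tcp_pos"],w2d(s["tcp_pos"]),s["wrist_force"])
im=optics.grab_frame("top");t=np.linspace(0,2*np.pi,120)
raw=cv2.resize(im[140:290,215:415],None,fx=4,fy=4,interpolation=cv2.INTER_CUBIC)
p=optics.camera_params("top")
q=(proj("top",d2w(D,np.c_[-100+48*np.cos(t),-70+48*np.sin(t),44+0*t]),p)-[215,140]+.375)*4
for a in q: cv2.circle(raw,(int(round(a[0])),int(round(a[1]))),0,(0,255,0),-1)
cv2.imwrite("pics/t9.png",raw)
E
```

```text
[ 490.41265494 -148.71087301  197.38025497] [ -23.36345208 -194.50358479] [-0.33828001  0.14520972 -0.80376744]
```

View pics/t9.png

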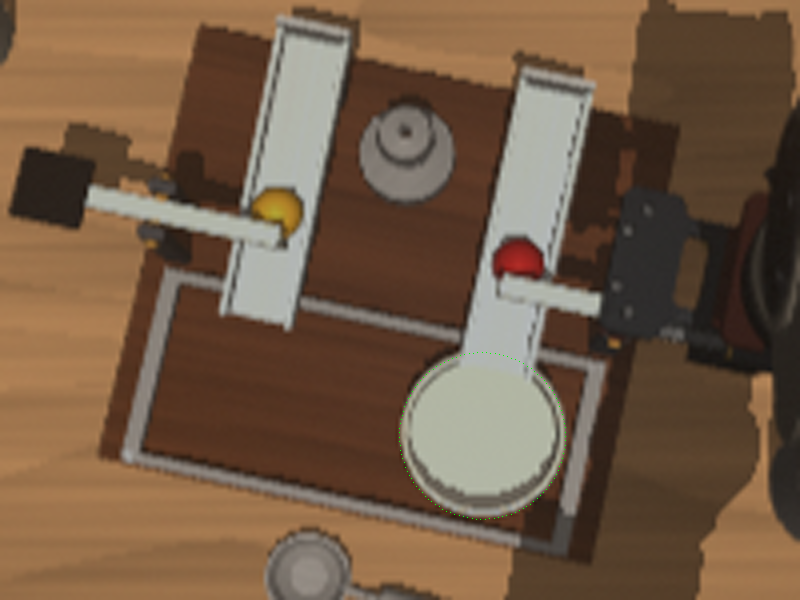

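The dish rim now lies on the circle predicted for y=-70, so the dish is centred. Next is the paddle press.

Emit:
servo_tool(
  plan="0.1 0 -0.7 0 0 0 1; 0 0 -0.7 0 0 0 1; 0 0 -0.6 0 0 0 1; 0 0 -0.3 0 0 0 1; 0 0 -0.1 0 0 0 1; 0 0 0 0 0 0 1",
)

```text
time: 11.75
tcp_pos: [494.5, -148.4, 127.0]
orientation: [-3.141, 0.0, -0.211]
wrist_force: [-0.0, -0.9, -0.1]
grip_width: 0.4
```

```bash
python3 - <<'E'
from h import *
s=telemetry.observe();print(s["tcp_pos"],w2d(s["tcp_pos"]),s["wrist_force"])
im=optics.grab_frame("side");cv2.imwrite("pics/c10.png",cv2.resize(im[120:270,250:450],None,fx=4,fy=4,interpolation=cv2.INTER_CUBIC)[:600])
E
```

```text
[ 494.49406655 -148.42784107  126.97877431] [ -19.43240203 -193.3700623 ] [-0.04275175 -0.85078979 -0.14287255]
```

View pics/c10.png

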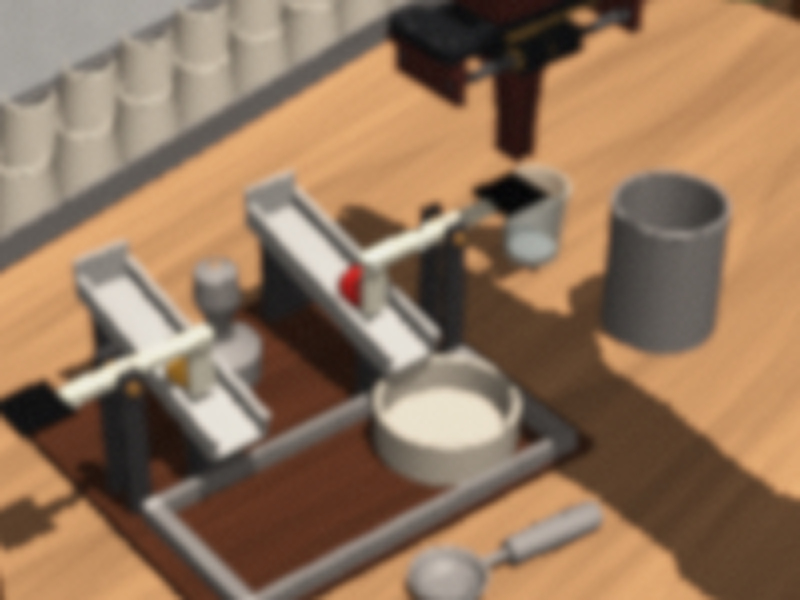

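```bash
python3 - <<'E'
from h import *
s=telemetry.observe();print(s["tcp_pos"])
for P in [s["tcp_pos"],d2w(D,[-20,-190,121])[0],d2w(D,[-20,-190,145])[0]]: print((proj("side",P)[0]-[250,120])*4)
E
```

```text
[ 494.82931432 -148.72022768  127.45683869]
[513.89616722 174.85388352]
[510.51045963 184.99646964]
[511.99902452 155.81264958]
```

Emit:
servo_tool(
  plan="0 0 -0.2 0 0 0 1; 0 0 -0.2 0 0 0 1; 0 0 0 0 0 0 1; 0 0 0 0 0 0 1",
)

```text
time: 12.2
tcp_pos: [494.2, -149.1, 114.8]
orientation: [3.142, 0.0, -0.212]
wrist_force: [0.3, -0.2, 0.1]
grip_width: 1.0
```

```bash
python3 - <<'E'
from h import *
s=telemetry.observe();print(s["tcp_pos"],w2d(s["tcp_pos"]),s["wrist_force"])
im=optics.grab_frame("side");cv2.imwrite("pics/c11.png",cv2.resize(im[120:220,330:450],None,fx=6,fy=6,interpolation=cv2.INTER_CUBIC)[:600])
p=optics.camera_params("wrist");im=optics.grab_frame("wrist")
for P,c in ((s["tcp_pos"],(0,255,0)),(d2w(D,[-20,-190,121])[0],(255,0,255))):
    q=proj("wrist",P,p)[0];print(q);cv2.circle(im,tuple(int(v) for v in q),2,c,-1)
cv2.imwrite("pics/w11.png",im)
E
```

```text
[ 494.23676629 -149.12233371  114.82480321] [ -19.53817634 -194.10309384] [ 0.33948995 -0.20908926  0.12571258]
[316.27463085 225.34370831]
[309.91604652 229.54819895]
```

View pics/c11.png

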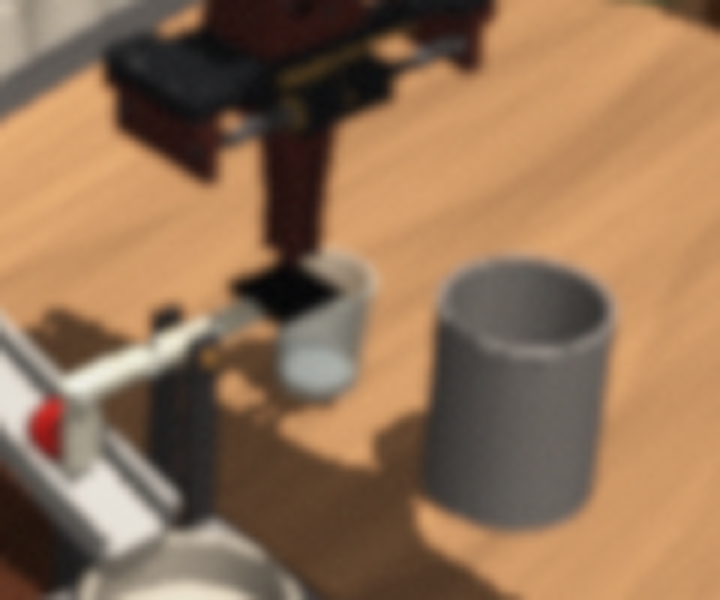

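View pics/w11.png

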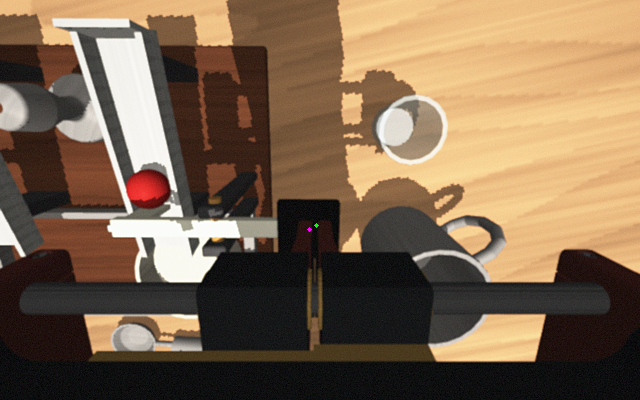

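Emit:
servo_tool(
  plan="0 0 -0.2 0 0 0 1; 0 0 -0.2 0 0 0 1; 0 0 0 0 0 0 1",
)

```text
time: 12.6
tcp_pos: [493.6, -148.9, 101.9]
orientation: [-3.142, 0.002, -0.212]
wrist_force: [0.4, -0.2, 0.5]
grip_width: 0.6
```

Emit:
servo_tool(
  plan="0 0 -0.2 0 0 0 1; 0 0 -0.2 0 0 0 1; 0 0 0 0 0 0 1",
)

```text
time: 12.9
tcp_pos: [494.4, -149.3, 90.3]
orientation: [3.141, 0.0, -0.212]
wrist_force: [1.4, -0.6, 2.2]
grip_width: 0.7
```

```bash
python3 - <<'E'
from h import *
s=telemetry.observe();print(s["tcp_pos"],w2d(s["tcp_pos"]),s["wrist_force"])
im=optics.grab_frame("side");cv2.imwrite("pics/c12.png",cv2.resize(im[120:220,330:450],None,fx=6,fy=6,interpolation=cv2.INTER_CUBIC)[:600])
E
```

```text
[ 494.37589021 -149.26317788   90.33845776] [ -19.37258555 -194.21159377] [ 1.43546695 -0.56109613  2.15663145]
```

View pics/c12.png

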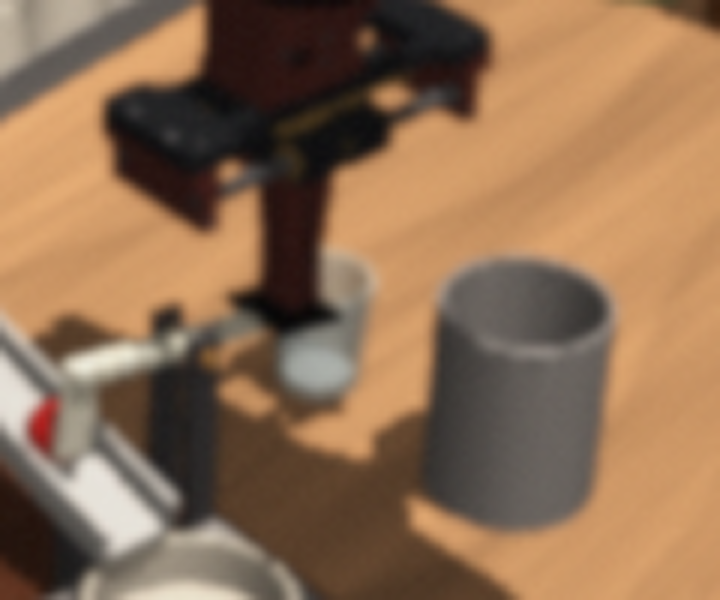

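Emit:
servo_tool(
  plan="0 0 -0.2 0 0 0 1; 0 0 -0.2 0 0 0 1; 0 0 0 0 0 0 1",
)

```text
time: 13.25
tcp_pos: [494.5, -148.8, 78.3]
orientation: [-3.141, 0.0, -0.211]
wrist_force: [1.0, 0.7, 2.0]
grip_width: 0.4
```

Emit:
servo_tool(
  plan="0 0 -0.2 0 0 0 1; 0 0 -0.2 0 0 0 1; 0 0 0 0 0 0 1; 0 0 0 0 0 0 1",
)

```text
time: 13.65
tcp_pos: [494.3, -149.5, 66.8]
orientation: [3.141, 0.0, -0.212]
wrist_force: [0.5, -0.1, 3.0]
grip_width: 0.7
```

```bash
python3 - <<'E'
from h import *
s=telemetry.observe();print(s["tcp_pos"],w2d(s["tcp_pos"]),s["wrist_force"])
im=optics.grab_frame("side");cv2.imwrite("pics/c13.png",cv2.resize(im[120:270,250:450],None,fx=4,fy=4,interpolation=cv2.INTER_CUBIC)[:600])
E
```

```text
[ 494.34216761 -149.49717878   66.8177049 ] [ -19.35643367 -194.44745974] [ 0.5274205  -0.14067266  3.01975989]
```

View pics/c13.png

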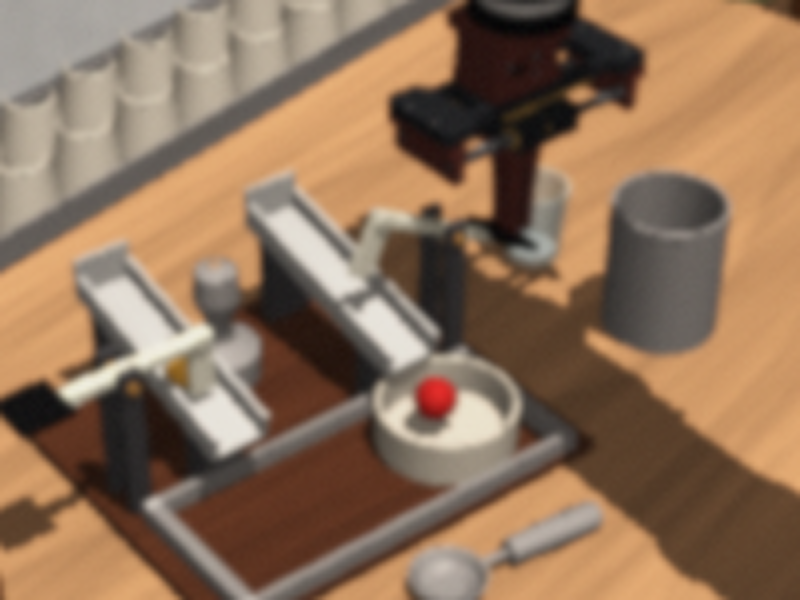

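The gate has opened and the red chocolate is at the dish (435,397). I'll hold briefly, then let the paddle up.

Emit:
servo_tool(
  plan="0 0 0 0 0 0 1; 0 0 0 0 0 0 1; 0 0 0 0 0 0 1; 0 0 0.3 0 0 0 1; 0 0 0.4 0 0 0 1; 0 0 0.4 0 0 0 1; 0 0 0.6 0 0 0 1; 0 0 1 0 0 0 1; 0 0 1 0 0 0 1; 0 0 1 0 0 0 1; 0 0 0 0 0 0 1; 0 0 0 0 0 0 1",
)

```text
time: 14.9
tcp_pos: [494.6, -148.7, 209.0]
orientation: [-3.141, -0.002, -0.211]
wrist_force: [0.4, -0.3, -0.4]
grip_width: 0.3
```

```bash
python3 - <<'E'
from h import *
s=telemetry.observe();print(s["time"],s["tcp_pos"],w2d(s["tcp_pos"]),s["wrist_force"])
a=cv2.resize(optics.grab_frame("top")[130:310,205:465],None,fx=3,fy=3,interpolation=cv2.INTER_CUBIC)
im=optics.grab_frame("side");cv2.imwrite("pics/c14.png",cv2.resize(im[120:270,250:450],None,fx=4,fy=4,interpolation=cv2.INTER_CUBIC)[:600])
cv2.imwrite("pics/t14.png",a)
E
```

```text
14.9 [ 494.62672773 -148.6718276   209.01294331] [ -19.25147763 -193.58076299] [ 0.40567944 -0.31136854 -0.40702155]
```

View pics/c14.png

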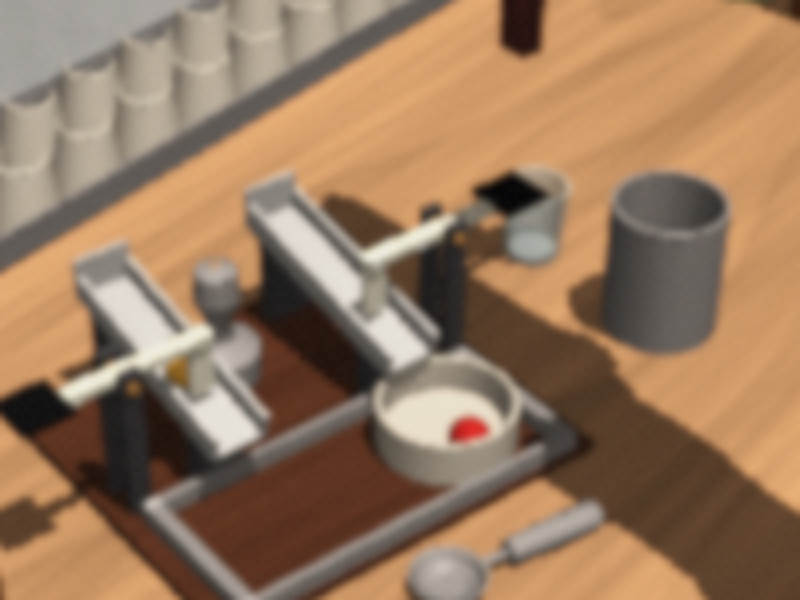

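View pics/t14.png

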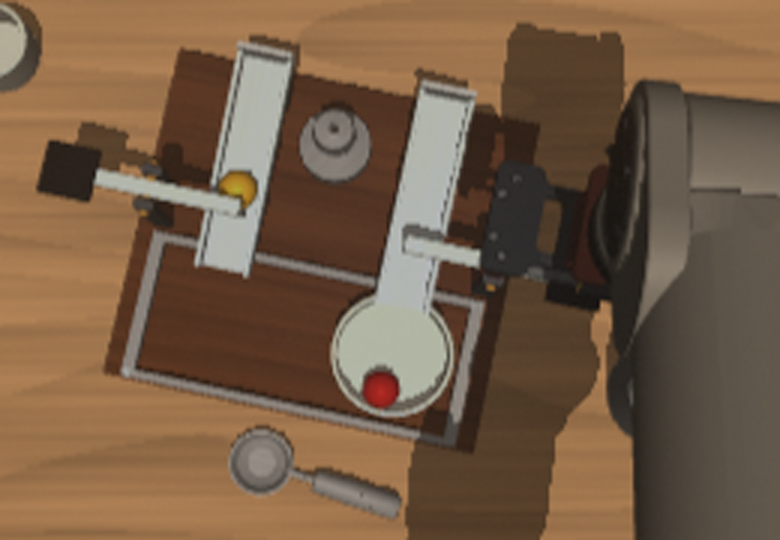

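The red chocolate is in the dish at top-view zoom (380,389). The right paddle is back up at side-view zoom (510,193), gold is still behind its gate, and the arm is clear. Letting it settle, then one last check before handing in.

Emit:
servo_tool(
  plan="0 0 0 0 0 0 1; 0 0 0 0 0 0 1; 0 0 0 0 0 0 1; 0 0 0 0 0 0 1; 0 0 0 0 0 0 1; 0 0 0 0 0 0 1; 0 0 0 0 0 0 1; 0 0 0 0 0 0 1",
)

```text
time: 15.8
tcp_pos: [494.4, -149.1, 208.0]
orientation: [3.142, -0.0, -0.212]
wrist_force: [-0.3, -0.0, 0.4]
grip_width: 0.6
```

```bash
python3 - <<'E'
from h import *
im=optics.grab_frame("side");cv2.imwrite("pics/c15.png",cv2.resize(im[120:270,250:450],None,fx=4,fy=4,interpolation=cv2.INTER_CUBIC)[:600])
print(telemetry.observe()["time"], r.finish_job())
E
```

```text
the job is handed in; nothing more can be done
15.85 None
```

View pics/c15.png

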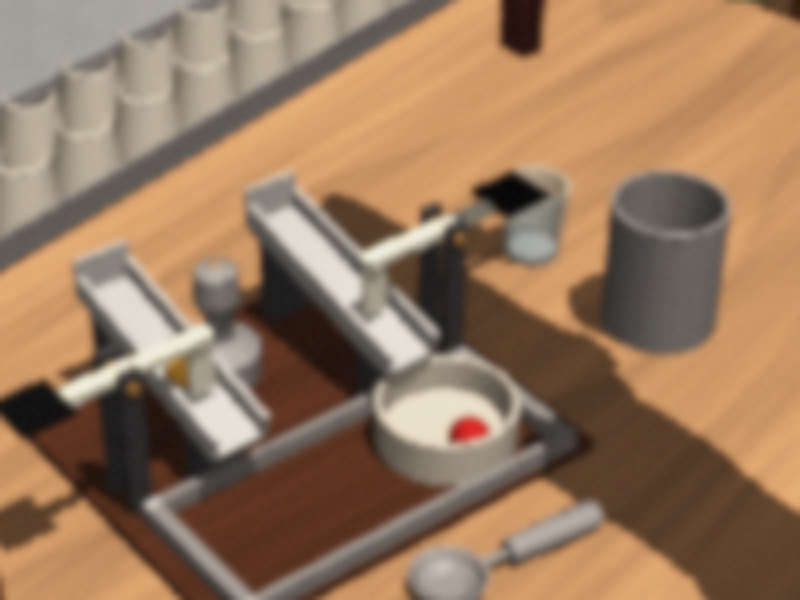

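The red chocolate is resting in the dish, and I handed the job in at 15.85 s. I pushed the dish along the track with shut fingertips until it stood under the right chute, which held the red chocolate. I then pressed that chute's paddle, at about 3 N when fully pressed, and let it come back up.

- **Last pictures:** The dish is flat and centred at about y = -70 mm, and the right paddle is back at rest. Gold is still behind its gate, and the other objects look undisturbed. The arm is clear of everything, with wrist force near zero.
- **Dish needed a second push:** The first push stopped about 5 mm short. The wrist view then put the dish 2–4 mm short after the second push. The clear top view showed it on the -70 mm circle, so I relied on that.
- **Tip height disagreed:** The paddle first resisted at a TCP reading of about 95 mm, not the expected 121 mm. The fingertips seem to sit roughly 20 mm above the reported TCP, so I finished the press by force and pictures.

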